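Block a vice into its shipping crate

ROBOT

A 6-joint arm with a two-finger parallel gripper is mounted at the origin on the work surface. World frame = base frame: x ahead of the robot, y to its left, z up, the work surface at z = 0. Lengths are in m, angles in degrees, forces in N, time in s.
With the tool pointing down it reaches from about 0.3 to 0.775 m from the base axis. Payload 14.6 kg.
Tool frame: the origin (TCP) lies midway between the tips of the shut fingers; the grasp point (between the pads) lies hold_point_z behind it (hold_point_z is the distance from the TCP to the grasp point, in m); z points along the fingers, y is the line along which they close (so a half turn about z gives the same grasp; the last joint's range is limited). The gripper opens to 94 mm and grips with 3 to 60 N. Pads are 16 mm wide; open, the fingers measure 119 mm over their backs; the gripper's body (75 mm by 177 mm) begins 78 mm behind the grasp point.
Start: joints at [61.215, 17.183, 87.147, -0, 75.671, -3.816], TCP at [0.232, 0.499, 0.205] pointing down, gripper open.
Joint ranges: [-173.82, 173.82], [-45.26, 126.66], [13.44, 144.39], [-59.66, 239.66], [0, 175.72], [-146.38, 146.38]. Speed limits (degrees/s): [127.2, 127.2, 147.25, 180, 180, 180].

INTERFACE

Orientations are given as [roll, pitch, yaw] about the fixed x, y, z axes, in that order (R = Rz(yaw) Ry(pitch) Rx(roll)).
In Python, from station import * gives the robot as it stands.
- The arm moves only by the shell command python3 -m pendant 'ROWS' [FORCE]. ROWS is JSON, a list that holds one entry, the list of rows, each a list of 5 numbers: the finger opening in cm, from 0 to 9.4, then the shift along the tool's x, y, z in cm, then the turn about the tool's z in rad. In form: [[[jaw, tx, ty, tz, spin], ...]]. A call has 1 to 12 rows; each row shifts and turns the commanded pose from where the row before left it, along the tool's axes as they then stand; what a row does not reach is not made up. A row lasts 1/8 s, in which the tool goes at most 62.5 mm and 10.7 degrees, less where a joint would pass 70% of its speed; a pose out of reach is approached as far as the arm can. A call is refused whole if a number of a shift passes 6.25 or a number of a turn 0.188, either way. A call with a gripper value outside its range is refused whole. The fingers move at their own pace and stop on an object; FORCE is the grip in N (left out, the last holds). Time passes only in rows, so rows that do not move let the fingers close. It gives the time, the measured TCP pose, the force, the opening and the grip force at its end, in the units of the state.
- get_state(): the state, without advancing time (a new reading comes with each control period).
- grab_frame(name): name is "side" or "top"; returns the picture (480x640x3 uint8, red, green, blue); there is no depth.
- camera_info(name): a dict with "fov_y" (degrees; the focal length in pixels is half the picture's height over the tangent of half this angle, whatever the lens; pixels are square), "cx", "cy" (the principal point, pixels), "position" and "attitude" of the camera in the world. Camera axes: x right, y up, looking along -z (the intrinsics and any distortion apply to the point x, -y, -z); pixel columns grow to the right and rows downward; lengths in m; the calibration is good to about 2 mm. A picture is of the moment at which its call begins. camera_info takes no time and is no camera call.
- sign_off(): hands the job in; it is judged then, once.
The state is a dict: "time_s": time; "joint_pos": joint angles; "qd": joint speeds; "tau": joint torques, N m; "eef_pos": TCP position; "eef_rot": TCP orientation; "ft_force": force on the tool from outside, world axes, zero at the start; "wrist_torque": the same for the moment, N m; "opening": finger opening in m; "grip_force": force on a finger pad.
Only numpy, scipy, OpenCV 4.12 (cv2) and the standard library are available. Lean on these libraries where they do the work, as an engineer would, in place of code of your own. Each camera call takes 0.05 s, during which the arm holds its last target. There are 200 camera calls.

TASK

The blue machine vice in the open plywood crate can still slide into the empty gap at either end. Take the two pine blocks whose lengths suit the gaps and put the longer of the two in the long gap and the shorter in the short gap, each lying flat on the crate floor, lengthwise between vice and end wall and about midway between the side walls.

Things in the scene. Friction and masses are not known exactly. Their poses are not given: they have to be found in the camera images.
- long_gap (a point): the long gap in the packed crate: 84 mm long (along y, between the vice's flat side and the crate's end wall) and 180 mm wide (along x, between the crate's side walls), 50 mm deep. The point is on the crate's inner floor, 8 mm above the bench, at the centre of the gap; z up. Outside, the crate is 200 x 272 mm with 10 mm walls, their rim 58 mm above the bench; it is fixed to the bench. Its y axis runs along its 272 mm length, and the long gap is at its +y end.
- short_gap (a point): the short gap in the packed crate: 58 mm long (along y, between the vice's flat side and the crate's end wall) and 180 mm wide (along x, between the crate's side walls), 50 mm deep. The point is on the crate's inner floor, 8 mm above the bench, at the centre of the gap; z up. It is at the crate's -y end. Between the two gaps stands the blue vice (heavy, loose, 176 x 110 mm, its top 68 mm above the bench).
- long_block_mid (a point): plain pine block 72 mm long, 40 mm wide and 50 mm high, lying flat on the bench, one of four pine blocks alike but for their length (the other two, 24 and 98 mm long, are spares: one too short to block either gap, one too long to go in). The lower edge of each end is bevelled (5 mm in, 10 mm up) to ease it in. The point is the block's centre, 25 mm above its underside; z up, y along its length (72 mm), x across its 40 mm width, with room for fingers on both 40 mm-apart sides.
- short_block_mid (a point): plain pine block 46 mm long, 40 mm wide and 50 mm high, lying flat on the bench, one of four pine blocks alike but for their length (the other two, 24 and 98 mm long, are spares: one too short to block either gap, one too long to go in). The lower edge of each end is bevelled (5 mm in, 10 mm up) to ease it in. The point is the block's centre, 25 mm above its underside; z up, y along its length (46 mm), x across its 40 mm width, with room for fingers on both 40 mm-apart sides.
Things that resemble listed ones, but are neither listed nor needed, are in the scene too. What is shaped like the part that bears short_block_mid but turquoise is not meant. What is shaped like the part that bears long_block_mid but turquoise is not meant.

How it is judged (in metres and radians):
At the end, for the whole second after the job is handed in: 72 mm block in the long gap, 46 mm block in the short one: each centre within 30 mm of the gap's centre across the crate (x), 15 mm along it (y), 18 to 33 mm above the crate floor; length within 15 degrees of the crate's, upright within 10 degrees, released and at rest (x of long_block_mid in the frame of long_gap between -0.03 and 0.03 m and y of long_block_mid in the frame of long_gap between -0.015 and 0.015 m and z of long_block_mid in the frame of long_gap between 0.018 and 0.033 m and angle between the y axis of long_block_mid and the y axis of long_gap, either way round below 0.27 rad and angle between each of long_block_mid, short_block_mid's own z axis and vertical below 0.175 rad and linear speed of each of long_block, short_block below 0.02 m/s and x of short_block_mid in the frame of short_gap between -0.03 and 0.03 m and y of short_block_mid in the frame of short_gap between -0.015 and 0.015 m and z of short_block_mid in the frame of short_gap between 0.018 and 0.033 m and angle between the y axis of short_block_mid and the y axis of short_gap, either way round below 0.27 rad); the robot touches nothing.
It also fails if it takes over 64 s, if anything falls off the work surface, if the arm or the gripper's body presses on something with over 40 N, if the wrist force passes 120 N, or if a joint passes its speed limit or range.

## Working session

There is one attempt and no reset: what is moved stays moved. The work goes in short steps, Python scripts to look and compute and a shell command to move; the robot and the scene stay as the last step left them, time stands still between calls to the robot, and variables do not carry over. Pictures are saved under pics/ and viewed, at most 10 in all, crops included, and the job is handed in when it is done.

```bash
mkdir -p pics; ls
python3 - <<'E'
from station import *
import cv2
s=get_state(); print(s)
for n in("top","side"):
    print(n,camera_info(n)); cv2.imwrite(f"pics/{n}0.png",grab_frame(n)[:,:,::-1])
E
```

```text
pics
{'time_s': 0.0, 'joint_pos': array([ 6.12159291e+01,  1.72171535e+01,  8.71810427e+01, -3.78724965e-04,
        7.56706884e+01, -3.81671535e+00]), 'qd': array([ 0.09290853, -0.01781295,  0.04017916, -0.02403732,  0.06696049,
        0.02824802]), 'tau': array([ 2.69125208e-03, -5.31788313e+01, -3.52749753e+01,  7.09518464e-02,
        2.42085446e-02, -1.11345917e-04]), 'eef_pos': array([0.23203666, 0.4983585 , 0.20486625]), 'eef_rot': array([-1.79931244e+02, -4.21929009e-03,  1.55032736e+02]), 'ft_force': array([-0.36402382,  0.34429947,  0.33761081]), 'wrist_torque': array([ 0.02631235,  0.01676249, -0.01855213]), 'grip_force': 0.0, 'opening': 0.09402478408465956}
top {'fov_y': 46.990424144789145, 'cx': 314.48290440588687, 'cy': 238.30986057774732, 'position': array([ 0.40827955, -0.00324928,  0.97597391]), 'attitude': array([ 4.41186216e+00,  4.13628732e-02, -9.03471712e+01])}
side {'fov_y': 53.91320357066668, 'cx': 318.5601905052804, 'cy': 244.38875827581003, 'position': array([0.40193251, 0.53875574, 0.61641374]), 'attitude': array([  45.8048121 ,    0.6676274 , -174.70776545])}
```

View pics/top0.png

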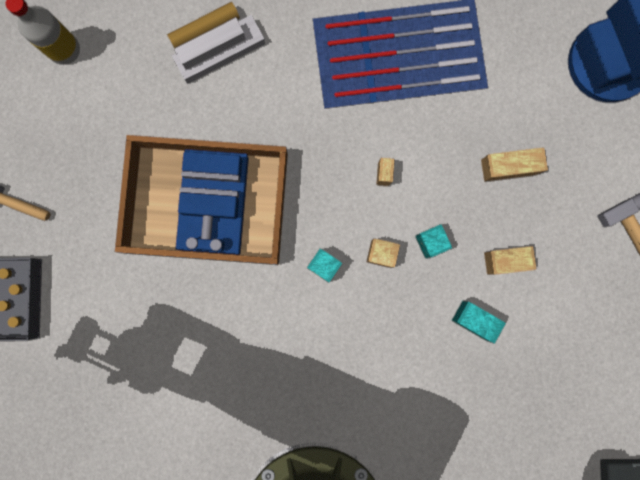

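View pics/side0.png

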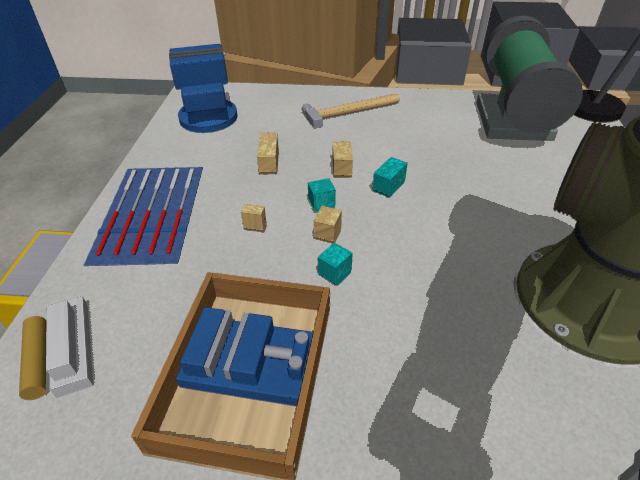

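Run:
```python
import cv2,numpy as np
I=cv2.imread("pics/top0.png")
z=lambda a,k:cv2.resize(a,None,fx=k,fy=k,interpolation=cv2.INTER_CUBIC)
cv2.imwrite("pics/crate.png",z(I[130:270,110:295],4))
cv2.imwrite("pics/blocks.png",np.vstack([z(I[230:275,360:460],7),z(I[235:280,470:570],7)]))
```

```text
(no output)
```

View pics/crate.png

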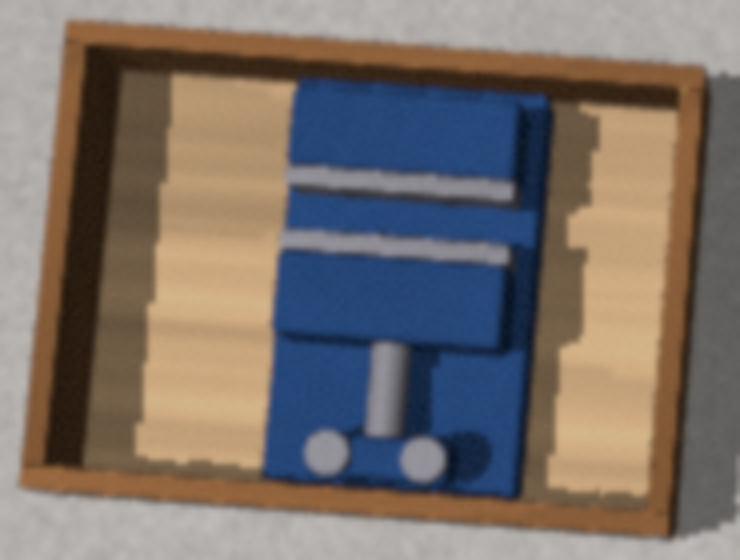

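View pics/blocks.png

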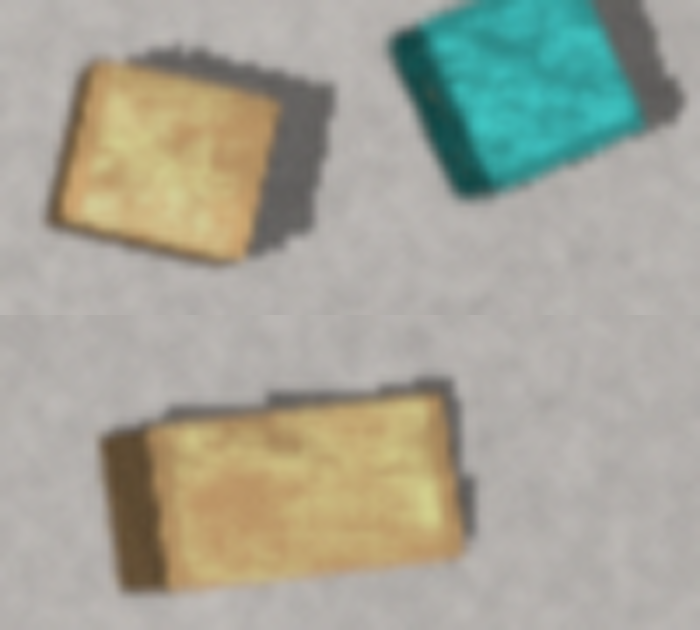

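The crate crop shows the rim's outer corners at about (127,135), (286,147), (278,264) and (115,252) px, with the long gap on the left (+y) and the short gap on the right. The block crops show the 46 mm top face at about (373,239)…(400,245)…(394,267)…(368,261), and the 72 mm top face at about (492,251)…(533,246)…(536,269)…(494,274).

```bash
cat > h.py <<'E'
from station import *
import numpy as np
from scipy.spatial.transform import Rotation as R
def ray(n,u,v,z):
    c=camera_info(n); f=240/np.tan(np.radians(c["fov_y"]/2))
    d=R.from_euler("xyz",c["attitude"],degrees=True).apply(np.c_[(np.array(u)-c["cx"])/f,-(np.array(v)-c["cy"])/f,-np.ones(len(u))])
    p=np.array(c["position"]); return p+d*((z-p[2])/d[:,2:])
def rect(n,q,z):
    q=np.array(q,float); P=ray(n,q[:,0],q[:,1],z)[:,:2]; s=np.roll(P,-1,0)-P
    return P.mean(0),np.linalg.norm(s,axis=1),np.degrees(np.arctan2(s[:,1],s[:,0]))
E
python3 - <<'E'
from h import *
np.set_printoptions(precision=4,suppress=True)
A=lambda q,k,o:(np.array(q)+.5)/k-.5+np.array(o)
cr=rect("top",A([(67,20),(706,66),(672,536),(22,486)],4,(110,130)),.058)
s=rect("top",A([(92,62),(280,102),(240,262),(58,217)],7,(360,230)),.05)
l=rect("top",A([(152,113),(440,80),(463,238),(170,275)],7,(470,235)),.05)
print(cr,s,l,sep="\n")
P=ray("top",*(A([(67,20),(706,66),(672,536),(22,486)],4,(110,130)).T),.058)
d=((P[0]-P[1])+(P[3]-P[2]))[:2]; y=d/np.linalg.norm(d); c=cr[0]
print("crate yaw y-dir",np.degrees(np.arctan2(y[1],y[0])),"long",c+y*(.126-.042),"short",c-y*(.126-.029))
s=get_state();print(s.keys());import station;print([x for x in dir(station) if x[0]!='_'])
E
```

```text
(array([0.5474, 0.1865]), array([0.2712, 0.1989, 0.2715, 0.1979]), array([-94.5394, 175.8055,  85.2573,  -4.2768]))
(array([ 0.4551, -0.1187]), array([0.0461, 0.0397, 0.0448, 0.0382]), array([-102.4173,  165.0093,   75.7397,  -13.1261]))
(array([ 0.4416, -0.3362]), array([0.0697, 0.0381, 0.0709, 0.0389]), array([ -83.8215, -173.793 ,   96.8147,    4.5863]))
crate yaw y-dir 85.35889080680631 long [0.5542 0.2702] short [0.5396 0.0898]
dict_keys(['time_s', 'joint_pos', 'qd', 'tau', 'eef_pos', 'eef_rot', 'ft_force', 'wrist_torque', 'grip_force', 'opening'])
['MotionError', 'camera_info', 'get_state', 'grab_frame', 'hold_point_z', 'sign_off']
```

```bash
cat >> h.py <<'E'
def go(x,y,z,yaw):
    s=get_state(); Rm=R.from_euler("xyz",s["eef_rot"],degrees=True)
    d=Rm.inv().apply(np.array([x,y,z])-s["eef_pos"])*100
    a=(s["eef_rot"][2]-yaw+90)%180-90
    d2=R.from_euler("xyz",[180,0,yaw],degrees=True).inv().apply(np.array([x,y,z])-s["eef_pos"])*100
    print("t",round(s["time_s"],2),"shift cm (now)",d.round(2),"spin rad",round(np.radians(a),3),"shift after spin",d2.round(2),"open",round(s["opening"],4),"grip",round(s["grip_force"],1),"F",s["ft_force"].round(1))
E
python3 -c "from h import *;print(hold_point_z)"
python3 -m pendant '[[[9.4,-3.86,-3.87,0,0],[9.4,-3.86,-3.87,0,0],[9.4,-3.86,-3.87,0,0],[9.4,-3.86,-3.87,0,0],[9.4,-3.86,-3.87,0,0],[9.4,-3.86,-3.87,0,0],[9.4,-3.86,-3.87,0,0],[9.4,-3.86,-3.87,0,0],[9.4,-3.86,-3.87,0,0],[9.4,-3.86,-3.87,0,0],[9.4,-3.86,-3.87,0,0],[9.4,-3.86,-3.87,0,0]]]' 30
python3 -m pendant '[[[9.4,0,0,0,0.172],[9.4,0,0,0,0.172],[9.4,0,0,0,0.172],[9.4,0,0,0,0.172],[9.4,0,0,0,0.172],[9.4,0,0,0,0.172],[9.4,0,0,0,0.172],[9.4,0,0,0,0.172],[9.4,0,0,0,0],[9.4,0,0,0,0]]]'
python3 -c "
from h import *
go(.4551,-.1187,.012,76.3)"
```

```text
0.0188
time_s: 1.6
eef_pos: [0.4563, -0.1198, 0.2054]
eef_rot: [180.0, -0.0, 155.0]
ft_force: [-0.1, 0.6, 0.2]
opening: 0.0941
grip_force: 0.0
time_s: 2.85
eef_pos: [0.456, -0.1179, 0.2053]
eef_rot: [-180.0, -0.0, 76.4]
ft_force: [0.1, 0.0, 0.3]
opening: 0.0944
grip_force: 0.0
t 2.85 shift cm (now) [-0.1  -0.06 19.33] spin rad 0.002 shift after spin [-0.1  -0.07 19.33] open 0.0944 grip 0.0 F [0.1 0.  0.3]
```

```bash
python3 -m pendant '[[[9.4,-0.1,-0.06,5,0],[9.4,0,0,5,0],[9.4,0,0,5,0],[9.4,0,0,3,0],[9.4,0,0,1.3,0],[9.4,0,0,0,0],[3,0,0,0,0],[3,0,0,0,0],[3,0,0,0,0],[3,0,0,0,0],[3,0,0,0,0],[3,0,0,0,0]]]' 30
python3 -m pendant '[[[3,0,0,0,0],[3,0,0,0,0],[3,0,0,0,0],[3,0,0,0,0]]]'
```

```text
time_s: 4.35
eef_pos: [0.4552, -0.1188, 0.0125]
eef_rot: [-180.0, 0.0, 76.2]
ft_force: [-0.4, 0.5, 0.1]
opening: 0.0399
grip_force: 30.0
time_s: 4.85
eef_pos: [0.4552, -0.1188, 0.0125]
eef_rot: [180.0, 0.0, 76.2]
ft_force: [0.9, -0.2, 1.7]
opening: 0.0401
grip_force: 30.0
```

Gripped across 40 mm. Lift and carry to above the short gap.

```bash
python3 -m pendant '[[[3,0,0,-3,0],[3,0,0,-5,0],[3,0,0,-5,0],[3,0,0,0,-0.08],[3,0,0,0,-0.08],[3,0,0,0,0]]]'
python3 -c "
from h import *
go(.5396,.0898,.142,85.36)"
```

```text
time_s: 5.6
eef_pos: [0.4551, -0.1187, 0.1424]
eef_rot: [-180.0, -0.0, 85.3]
ft_force: [0.5, -0.8, -1.4]
opening: 0.0399
grip_force: 30.0
t 5.6 shift cm (now) [21.47  6.72  0.04] spin rad -0.001 shift after spin [21.47  6.73  0.04] open 0.0399 grip 30.0 F [ 0.5 -0.8 -1.4]
```

```bash
python3 -m pendant '[[[3,4.3,1.34,0,0],[3,4.3,1.34,0,0],[3,4.3,1.34,0,0],[3,4.3,1.34,0,0],[3,4.3,1.34,0,0],[3,0,0,2,0],[3,0,0,2,0],[3,0,0,1.5,0],[3,0,0,0,0]]]'
python3 -c "
from h import *
import cv2
go(.5396,.0898,.021,85.36)
a=grab_frame('side');b=grab_frame('top')
cv2.imwrite('pics/s1.png',cv2.resize(np.hstack([a[250:480,130:345],b[120:280,110:300].repeat(1,0)[:160].copy() if 0 else cv2.resize(b[120:280,110:300],(273,230))])[:,:,::-1],None,fx=1.6,fy=1.6,interpolation=2))"
```

```text
time_s: 6.72
eef_pos: [0.5389, 0.09, 0.0865]
eef_rot: [-179.9, 0.0, 85.3]
ft_force: [0.3, -0.1, -0.4]
opening: 0.0401
grip_force: 30.0
t 6.72 shift cm (now) [-0.01  0.08  6.55] spin rad -0.001 shift after spin [-0.01  0.07  6.55] open 0.0401 grip 30.0 F [ 0.3 -0.1 -0.4]
```

View pics/s1.png

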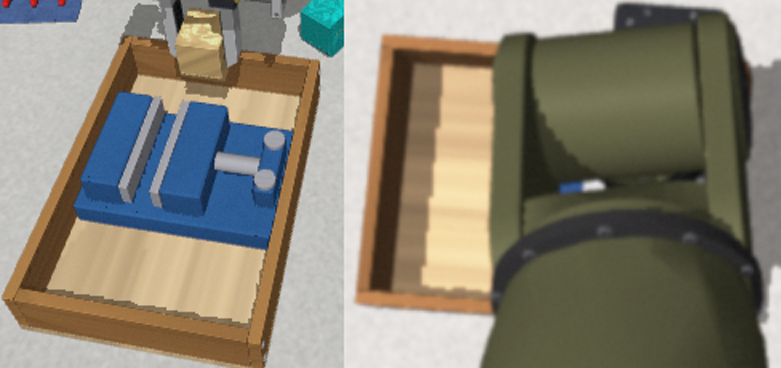

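The left (side) half shows the block held just above the short gap behind the vice, around (200,55) in this picture. The top view is hidden by the arm. I'll lower it gently.

```bash
python3 -m pendant '[[[3,0,0.07,1,0],[3,0,0,1,0],[3,0,0,1,0],[3,0,0,0.5,0],[3,0,0,0.5,0],[3,0,0,0,0]]]'
python3 -m pendant '[[[3,0,0,0.5,0],[3,0,0,0.5,0],[3,0,0,0.5,0],[3,0,0,0.5,0],[3,0,0,0.2,0],[3,0,0,0,0]]]'
```

```text
time_s: 7.58
eef_pos: [0.54, 0.09, 0.0472]
eef_rot: [-180.0, 0.0, 85.4]
ft_force: [-0.2, -0.1, -0.4]
opening: 0.0395
grip_force: 30.0
time_s: 8.32
eef_pos: [0.54, 0.09, 0.0253]
eef_rot: [-180.0, 0.0, 85.4]
ft_force: [0.2, 0.3, 0.6]
opening: 0.0398
grip_force: 30.0
```

```bash
python3 -m pendant '[[[3,0,0,0.3,0],[3,0,0,0.15,0],[3,0,0,0,0]]]'
python3 -m pendant '[[[7,0,0,0,0],[7,0,0,0,0],[7,0,0,0,0],[7,0,0,0,0],[7,0,0,-2,0],[7,0,0,-4,0],[7,0,0,-5,0],[9.4,0,0,-5,0],[9.4,0,0,0,0]]]'
python3 -c "
from h import *
go(.4416,-.3362,.012,96)"
```

```text
time_s: 8.7
eef_pos: [0.54, 0.09, 0.0208]
eef_rot: [-180.0, 0.0, 85.4]
ft_force: [-0.9, -0.0, 0.9]
opening: 0.0399
grip_force: 30.0
time_s: 9.82
eef_pos: [0.5415, 0.0902, 0.1847]
eef_rot: [179.6, -0.1, 85.4]
ft_force: [-0.7, -0.5, -0.9]
opening: 0.0867
grip_force: 0.0
t 9.82 shift cm (now) [-43.33  -6.63  17.18] spin rad -0.186 shift after spin [-41.36 -14.39  17.27] open 0.0867 grip 0.0 F [-0.7 -0.5 -0.9]
```

```bash
python3 -m pendant '[[[9.4,-4.33,-0.66,0,0],[9.4,-4.33,-0.66,0,0],[9.4,-4.33,-0.66,0,0],[9.4,-4.33,-0.66,0,0],[9.4,-4.33,-0.66,0,0],[9.4,-4.33,-0.66,0,0],[9.4,-4.33,-0.66,0,0],[9.4,-4.33,-0.66,0,0],[9.4,-4.33,-0.66,0,0],[8,-4.33,-0.66,0,0],[8,0,0,0,-0.186],[8,0,0,0,0]]]'
python3 -m pendant '[[[8,0,0,0,0]]]'
python3 -c "
from h import *
go(.4416,-.3362,.012,96)
import cv2
b=grab_frame('top');a=grab_frame('side')
cv2.imwrite('pics/s2.png',cv2.resize(np.hstack([b[120:280,100:310],a[200:360,120:350]])[:,:,::-1],None,fx=1.8,fy=1.8,interpolation=2))"
```

```text
time_s: 11.32
eef_pos: [0.4388, -0.3362, 0.1797]
eef_rot: [-179.9, -0.1, 95.9]
ft_force: [0.3, 0.2, 1.0]
opening: 0.0804
grip_force: 0.0
time_s: 11.45
eef_pos: [0.4393, -0.3357, 0.1804]
eef_rot: [-180.0, -0.0, 95.8]
ft_force: [0.0, -0.6, 0.2]
opening: 0.08
grip_force: 0.0
t 11.45 shift cm (now) [-0.08  0.23 16.84] spin rad -0.003 shift after spin [-0.07  0.22 16.84] open 0.08 grip 0.0 F [ 0.  -0.6  0.2]
```

View pics/s2.png

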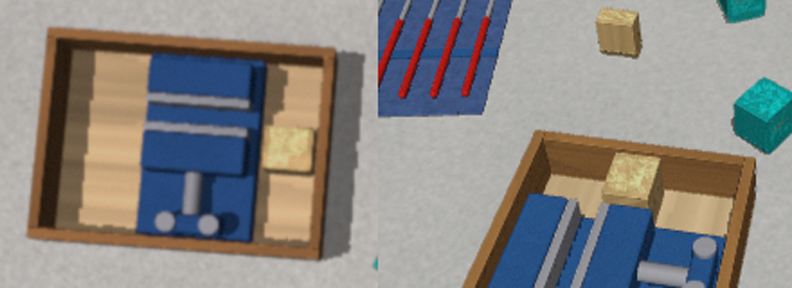

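The 46 mm block now sits flat in the short gap, at about (290,149) in the left half, and the vice has not moved. Next is the 72 mm block.

```bash
python3 -m pendant '[[[8,-0.08,0.22,5,0],[8,0,0,5,0],[8,0,0,4,0],[8,0,0,2.8,0],[8,0,0,0,0],[3,0,0,0,0],[3,0,0,0,0],[3,0,0,0,0],[3,0,0,0,0],[3,0,0,0,0],[3,0,0,0,0],[3,0,0,0,0]]]' 30
python3 -m pendant '[[[3,0,0,0,0],[3,0,0,0,0],[3,0,0,-3,0],[3,0,0,-5,0],[3,0,0,-6,0],[3,0,0,-4,0],[3,0,0,0,0.095],[3,0,0,0,0.09],[3,0,0,0,0]]]'
python3 -c "
from h import *
go(.5542,.2702,.19,85.36)"
```

```text
time_s: 13.05
eef_pos: [0.4416, -0.3368, 0.0132]
eef_rot: [180.0, 0.0, 96.0]
ft_force: [-1.2, 2.2, 5.4]
opening: 0.0396
grip_force: 30.0
time_s: 14.18
eef_pos: [0.4415, -0.3367, 0.1927]
eef_rot: [-180.0, -0.0, 85.4]
ft_force: [0.8, -0.1, -0.9]
opening: 0.0397
grip_force: 30.0
t 14.18 shift cm (now) [61.39  6.42  0.28] spin rad 0.002 shift after spin [61.4   6.33  0.27] open 0.0397 grip 30.0 F [ 0.8 -0.1 -0.9]
```

```bash
python3 -m pendant '[[[3,5.12,0.53,0,0],[3,5.12,0.53,0,0],[3,5.12,0.53,0,0],[3,5.12,0.53,0,0],[3,5.12,0.53,0,0],[3,5.12,0.53,0,0],[3,5.12,0.53,0,0],[3,5.12,0.53,0,0],[3,5.12,0.53,0,0],[3,5.12,0.53,0,0],[3,5.12,0.53,0,0],[3,5.12,0.53,0,0]]]'
python3 -m pendant '[[[3,0,0,5,0],[3,0,0,4,0],[3,0,0,1,0],[3,0,0,0,0],[3,0,0,0,0]]]'
python3 -c "
from h import *
go(.5542,.2702,.0215,85.36)
import cv2
a=grab_frame('side')
cv2.imwrite('pics/s3.png',cv2.resize(a[240:480,100:380][:,:,::-1],None,fx=2.4,fy=2.4,interpolation=2))"
```

```text
time_s: 15.68
eef_pos: [0.5541, 0.2723, 0.1926]
eef_rot: [-180.0, 0.0, 85.6]
ft_force: [1.4, -0.5, -0.5]
opening: 0.0398
grip_force: 30.0
time_s: 16.3
eef_pos: [0.5549, 0.2708, 0.0949]
eef_rot: [179.9, -0.1, 85.4]
ft_force: [-0.1, -0.2, -0.4]
opening: 0.0397
grip_force: 30.0
t 16.3 shift cm (now) [-0.08 -0.08  7.34] spin rad 0.001 shift after spin [-0.07 -0.06  7.34] open 0.0397 grip 30.0 F [-0.1 -0.2 -0.4]
```

View pics/s3.png

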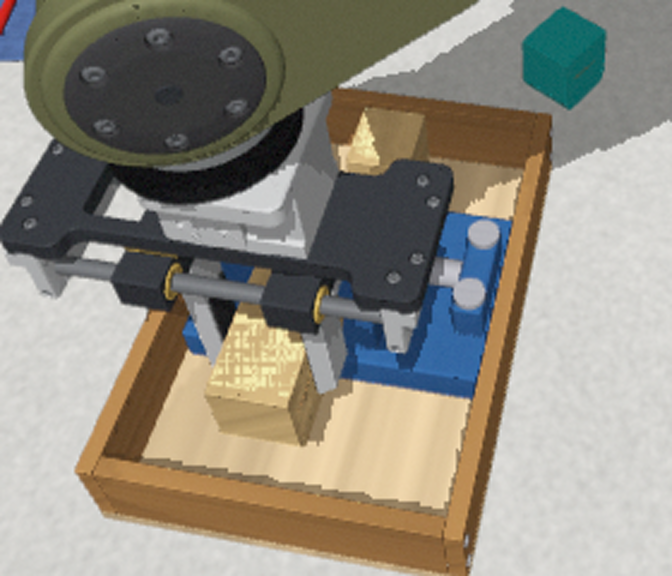

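The block hangs over the long gap, its end at about (260,420) in this picture, aligned with the crate.

```bash
python3 -m pendant '[[[3,-0.08,-0.07,1,0],[3,0,0,1,0],[3,0,0,0.5,0],[3,0,0,0.5,0],[3,0,0,0.5,0],[3,0,0,0.5,0],[3,0,0,0,0]]]'
python3 -m pendant '[[[3,0,0,0.5,0],[3,0,0,0.5,0],[3,0,0,0.5,0],[3,0,0,0.5,0],[3,0,0,0.5,0],[3,0,0,0.3,0],[3,0,0,0,0]]]'
```

```text
time_s: 17.23
eef_pos: [0.5531, 0.2698, 0.0525]
eef_rot: [-180.0, 0.0, 85.4]
ft_force: [-0.8, 0.3, -0.2]
opening: 0.0398
grip_force: 30.0
time_s: 18.1
eef_pos: [0.5532, 0.2698, 0.0247]
eef_rot: [-180.0, 0.0, 85.4]
ft_force: [0.2, -0.1, -1.4]
opening: 0.0397
grip_force: 30.0
```

```bash
python3 -m pendant '[[[3,0,0,0.2,0],[3,0,0,0.15,0],[3,0,0,0,0]]]'
python3 -m pendant '[[[7,0,0,0,0],[7,0,0,0,0],[7,0,0,0,0],[7,0,0,0,0],[7,0,0,-2,0],[7,0,0,-4,0],[7,0,0,-5,0],[7,0,0,-5,0]]]'
python3 -m pendant '[[[7,-5,-5,0,0],[7,-5,-5,0,0],[7,-5,-5,0,0],[7,-5,-5,0,0],[7,-4,0,0,0],[7,-4,0,0,0],[7,-4,0,0,0],[7,-4,0,0,0],[7,-4,0,0,0],[7,0,0,0,0]]]'
python3 -c "
from h import *
import cv2
b=grab_frame('top');a=grab_frame('side')
cv2.imwrite('pics/s4.png',cv2.resize(np.hstack([b[120:280,100:310],cv2.resize(a[260:480,120:350],None,fx=.7273,fy=.7273)[:160]])[:,:,::-1],None,fx=2,fy=2,interpolation=2))"
```

```text
time_s: 18.48
eef_pos: [0.5533, 0.2698, 0.0214]
eef_rot: [-180.0, -0.0, 85.4]
ft_force: [-0.3, 0.1, -0.2]
opening: 0.0395
grip_force: 30.0
time_s: 19.48
eef_pos: [0.5531, 0.2698, 0.1847]
eef_rot: [179.9, -0.0, 85.4]
ft_force: [1.0, 0.3, 0.8]
opening: 0.07
grip_force: 0.0
time_s: 20.72
eef_pos: [0.3468, -0.0933, 0.1826]
eef_rot: [179.9, 0.0, 85.2]
ft_force: [0.6, 1.0, 0.0]
opening: 0.0701
grip_force: 0.0
```

View pics/s4.png

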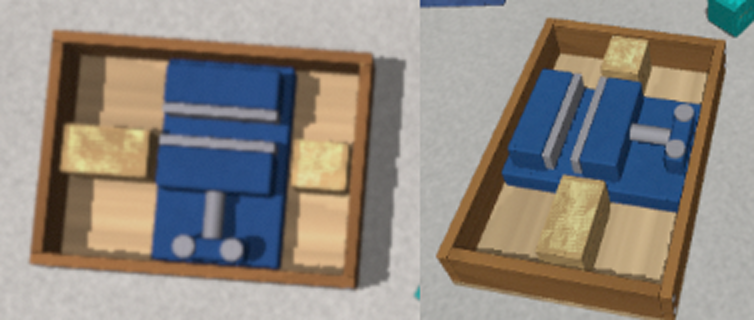

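Both blocks lie flat and centred in their gaps, the long one at about (107,150) and the short one at about (320,165). The arm is clear, so I'm handing in.

```bash
python3 -c "
from station import *
print(sign_off())"
```

```text
the job is handed in; nothing more can be done
None
```

I put the 72 mm block in the long gap and the 46 mm block in the short gap, both flat and centred in the last picture with the vice unmoved, and handed the job in at about 21 s of the 64 s limit; no verdict came back.

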